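# Open the bench combination lock and present its shackle

### The job

Open the combination lock on the worktop: first push its slide all the way to the end stop away from the shackle, then turn the dial, feeling for the clicks, until it clicks in with its open slot facing the shackle. Then pull the loose shackle straight up out of the lock and present it: finish while still holding it in the gripper, upright and still, about 15 cm above where it sat, over the lock. Leave the slide and dial open and the small things round about where they stand.

Things in the scene. Friction and masses are not known exactly. Their poses are not given: they have to be found in the camera images.
- lock: The fixed lock block, grey, 100 x 300 x 35 mm (x, y, z); origin at the centre of its underside on the worktop, z up. Along its y: the dial's axis at y = +88 mm, the shackle in the middle, the slide at y = -88 mm (when shut); all at x = 0.
- slide (a joint): Slide position in m: 0 = shut, its flat tongue lying over the shackle's foot; 0.040 = fully open at the end stop; moves along the lock's -y (away from the shackle). Friction about 2 N holds it where it is left.
- slide_grip (a point): Point on the slide's upright black grip, 13 mm below its top and 69 mm above the worktop; the grip is 12 mm wide across the slide (lock x), 24 mm long along it (lock y) and stands 34 mm clear of the tongue. It tops the guide rails beside it (14.5 mm either side in x, 8 mm wide) by 31 mm. Axes as the lock's.
- dial (a joint): Dial angle in rad, counter-clockwise positive seen from above, stops at -0.9 and 1.75. It clicks into a notch every 20 degrees (0.349 rad), one of them at 0: there the open slot in the disc faces the shackle and its foot is free; elsewhere the disc's rim holds the foot down. Starts 2 to 4 clicks on the positive side, so turn it clockwise. Needs about 0.1 N m.
- dial_grip (a point): Point on the dial's axis, 11 mm below the top of its black bar grip and 69 mm above the worktop, turning with the dial. The bar is 12 mm wide (this point's x) and 44 mm long (this point's y) and stands 32 mm above the disc; disc radius 36 mm. The white line on the bar and the wide slot in the disc lie towards this point's -y.
- shackle_bow (a point): Middle of the straight top of the loose steel shackle, on the bar's centre line. The bar is 10 mm round, its straight top 26 mm long along y, its legs 50 mm apart; the shackle is an upright U standing on a flat foot bar (14 x 124 x 5 mm, along y), whose underside is 70 mm below this point; two pins go 18 mm deep into the lock with 3 mm play in diameter. Seated, this point is 105 mm above the worktop. Weighs 0.14 to 0.28 kg. z up, axes as the lock's when seated.
- shackle: The same shackle; origin at the centre of the underside of its foot bar, 70 mm below shackle_bow; 35 mm above the worktop when seated.
- vial: Bystander: small glass vial, 23 mm across, 46 mm high, behind the lock; origin under its centre.
- beaker: Bystander: small clear beaker, 47 mm across, 58 mm high, behind the lock; origin under its centre.
- brass_weight: Bystander: small brass weight, 22 mm across, 26 mm high, left of the lock; origin under its centre.
- stopper: Bystander: small dark stopper, 24 mm across, 24 mm high, left of the lock; origin under its centre.
There are look-alikes about, which are no part of the job. There is more than one size of the shackle; the job needs the largest.

How it is judged:
By the outcome, as a careful person would: the job done as asked, in the order asked, and still so for the second after the job is handed in, while the arm keeps its last pose, push and grip.
It also fails if it takes over 58 s, if anything falls off the work surface, if the arm or the gripper's body presses on something with over 40 N, if the wrist force passes 120 N, or if a joint passes its speed limit or range.

### The arm

A 6-joint arm with a two-finger parallel gripper is mounted at the origin on a cart in front of the work surface, level with it; the furniture and walls round the work are solid. World frame = base frame: x ahead of the robot, y to its left, z up, the work surface at z = 0. Lengths are in m, angles in rad, forces in N, time in s.
With the tool pointing down it reaches from about 0.275 to 0.825 m from the base axis. Payload 4.9 kg.
Tool frame: the origin (TCP) lies midway between the tips of the shut fingers; the grasp point (between the pads) lies manip.tcp_to_grasp behind it (manip.tcp_to_grasp is the distance from the TCP to the grasp point, in m); z points along the fingers, x is the direction in which the jaws open and shut, and the axes are right-handed (so a half turn about z gives the same grasp; the last joint's range is limited). The gripper opens to 85 mm and grips with 20 to 120 N. Pads are 22 mm wide; open, the fingers measure 114 mm over their backs; the gripper's body (76 mm by 85 mm) begins 54 mm behind the grasp point. The pads swing forward as they close: fully open they stand 13 mm farther back than shut.
Start: joints at [1.03, 0.326, -0.193, 1.052, 0, 1.437], TCP at [0.218, 0.505, 0.231] pointing down, gripper open.
Joint ranges: [-2.65, 2.65], [-0.97, 1.79], [-1.3, 1.35], [-1.93, 2.1], [-1.47, 1.37], [-3.14, 3.14]. Speed limits (rad/s): [2.57, 2.57, 3.14, 3.14, 3.14, 3.14].

### API

Orientations are given as a unit quaternion [w, x, y, z].
In Python, from workcell import status, optics, job, manip gives the robot as it stands.
- The arm moves only by the tool play_rows, never from a script. Its argument "increments" is a list of rows, each a list of 5 numbers: the opening, from 0 (shut) to 1 (fully open), then the shift along the tool's x, y, z in cm, then the turn about the tool's z in rad. A call has 1 to 10 rows; each row is the pose to reach, as a shift and turn from the pose commanded when the call began, along the tool's axes at that moment; what a row does not reach only later rows make up. A row lasts 1/8 s, in which the tool goes at most 62.5 mm and 10.7 degrees, less where a joint would pass 70% of its speed; a pose out of reach is approached as far as the arm can. A call with a gripper value outside its range is refused whole. The fingers move at their own pace and stop on an object; "grip_force" is the grip in N (left out, the last holds). Time passes only in rows, so rows that repeat a pose let the fingers close. It gives the time, the measured TCP pose, the force and the opening at its end, in the units of the state.
- status.sense(): the state, without advancing time (a new reading comes with each control period).
- optics.capture(name): name is "scene" or "top" or "wrist"; returns a dict with "img" (420x560x3 uint8, red, green, blue), "z_map" (420x560 float32, m along the optical axis (not along the pixel's ray), 0 where there is no reading), "K" (3x3 intrinsics, pixels), "rvec" (rotation vector, rad) and "tvec" (3), from world to camera coordinates, as OpenCV has them. Camera axes: x right, y down, z forward; pixel columns grow to the right and rows downward; lengths in m; the calibration is good to about 2 mm. The wrist camera is an equidistant fisheye: a pixel r from the principal point sees the ray r / f radians off the axis. A picture is of the moment at which its call begins.
- job.finish_job(): hands the job in, once; it reports no verdict.
The state is a dict: "time_s": time; "joints": joint angles; "joint_vel": joint speeds; "joint_efforts": joint torques, N m; "position": TCP position; "orientation": TCP orientation; "ft_force": force on the tool from outside, world axes, zero at the start; "moment": the same for the moment, N m; "opening": finger opening in m.
Only numpy, scipy, OpenCV 4.12 (cv2) and the standard library are available. Lean on these libraries where they do the work, as an engineer would, in place of code of your own. Each camera call takes 0.05 s, during which the arm holds its last target.

## Working session

There is one attempt and no reset: what is moved stays moved. The work goes in short steps, Python scripts to look and compute and a tool call to move; the robot and the scene stay as the last step left them, time stands still between calls to the robot, and variables do not carry over. Pictures are saved under pics/ and viewed, and the job is handed in when it is done.

Besides the shell and the picture viewer there is one more tool, called after "Emit:" by a JSON object that holds its "fn" and its "kwargs", one argument or row to a line. play_rows: Moves the arm, as the interface text tells. Its arguments: {"type":"object","properties":{"increments":{"type":"array","items":{"type":"array","items":{"type":"number"}}},"grip_force":{"type":"number"}},"required":["increments"]}

```bash
mkdir -p pics; ls
cat > h.py <<'E'
import numpy as np, cv2
from workcell import status, optics, job, manip
def cap(n):
    c=optics.capture(n); R=cv2.Rodrigues(np.array(c['rvec'],float))[0]; c['R']=R; c['t']=np.array(c['tvec'],float).reshape(3); c['K']=np.array(c['K']); return c
def ray(c,u,v):
    d=np.linalg.inv(c['K'])@np.array([u,v,1.]); return c['R'].T@d, -c['R'].T@c['t']
def onz(c,u,v,z):
    d,o=ray(c,u,v); return o+d*(z-o[2])/d[2]
def proj(c,p):
    q=c['K']@(c['R']@np.array(p)+c['t']); return q[:2]/q[2]
def cloud(c):
    z=c['z_map']; v,u=np.mgrid[:z.shape[0],:z.shape[1]]
    K=c['K']; p=np.stack([(u-K[0,2])/K[0,0]*z,(v-K[1,2])/K[1,1]*z,z],-1)
    return (p-c['t'])@c['R']
def save(c,f,crop=None,s=1):
    im=c['img'][:,:,::-1]
    if crop: im=im[crop[1]:crop[3],crop[0]:crop[2]]
    cv2.imwrite('pics/'+f,cv2.resize(im,None,fx=s,fy=s,interpolation=cv2.INTER_CUBIC))
E
python3 - <<'E'
from h import *
print(status.sense(), manip.tcp_to_grasp)
for n in ['scene','top']:
    c=cap(n); save(c,n+'0.png'); print(n,c['K'],-c['R'].T@c['t'])
    np.save(n+'0.npy',c,allow_pickle=True)
E
```

```text
pics
{'time_s': 0.0, 'joints': array([ 1.02977400e+00,  3.26964115e-01, -1.93608599e-01,  1.05200157e+00,
        1.12074938e-07,  1.43659344e+00]), 'joint_vel': array([-0.00107191, -0.00062278, -0.00156092, -0.0003939 , -0.00129461,
       -0.00115716]), 'joint_efforts': array([ 3.81594109e-04, -4.43406415e+01,  2.62435949e+01,  1.55691372e-02,
       -1.09719426e-04, -5.22292609e-06]), 'position': array([0.21731013, 0.50459835, 0.23048144]), 'orientation': array([ 3.84851530e-04,  8.35370953e-01,  5.49685893e-01, -8.01357919e-04]), 'ft_force': array([0.24781562, 0.08406318, 0.69583799]), 'moment': array([-0.01357507,  0.00980577, -0.01619121]), 'opening': 0.08499046021589589} 0.0187
scene [[539.3689646    0.         273.58292824]
 [  0.         539.3689646  215.8569189 ]
 [  0.           0.           1.        ]] [ 0.06909197 -0.41722801  0.50298548]
top [[483.87980104   0.         283.04761949]
 [  0.         483.87980104 202.38485066]
 [  0.           0.           1.        ]] [0.37969927 0.28653626 0.93851655]
```

View pics/scene0.png

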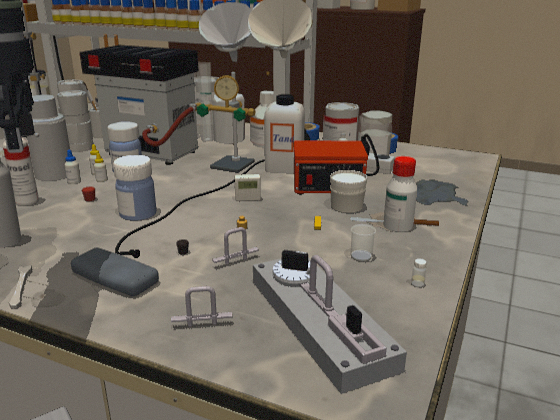

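View pics/top0.png

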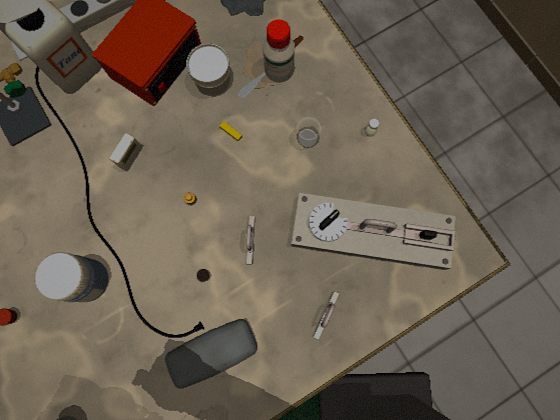

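The scene view shows the lock with its dial at (293,265), the seated shackle at (320,280) and the slide grip at (354,318). In the top view these are (328,220), (378,226) and (429,234). Three things could be taken for the shackle:
- the large one seated in the lock, top (378,226);
- a loose one, top (250,240);
- another loose one, top (327,315).

The seated one in the lock fits the description. I'll check it in a crop and measure.

Run:
```python
from h import *
c=np.load('top0.npy',allow_pickle=True).item(); s=np.load('scene0.npy',allow_pickle=True).item()
save(c,'topcrop.png',(280,180,470,280),4); save(s,'scenecrop.png',(230,220,420,390),4)
P=cloud(c)
m=(abs(P[:,:,2]-0.035)<0.006); m=m.astype(np.uint8); m[:, :270]=0; m[:170]=0;m[285:]=0
n,l,st,ce=cv2.connectedComponentsWithStats(cv2.morphologyEx(m,cv2.MORPH_CLOSE,np.ones((9,9))))
i=1+np.argmax(st[1:,4]); print(st[i])
ct=max(cv2.findContours((l==i).astype(np.uint8),0,2)[0],key=cv2.contourArea)
r=cv2.minAreaRect(ct); b=cv2.boxPoints(r)
w=np.array([onz(c,*q,0.035)[:2] for q in b]); print(b,w,w.mean(0)); 
for k in range(4): d=w[(k+1)%4]-w[k]; print(np.linalg.norm(d),np.degrees(np.arctan2(d[1],d[0])))
# heights
for nm,C in(('top',c),('scene',s)):
    Q=cloud(C)
    cm=w.mean(0); rr=np.hypot(Q[...,0]-cm[0],Q[...,1]-cm[1])
    k=(rr<0.15)&(Q[...,2]>0.06)&(Q[...,2]<0.12); np.save(nm+'_pts.npy',np.c_[Q[k],np.argwhere(k)]); print(nm,k.sum())
```

```text
[ 292  193  164   76 6845]
[[291.33984 244.40099]
 [299.15894 192.27385]
 [458.76776 216.21516]
 [450.94867 268.3423 ]] [[ 0.50107371  0.26705181]
 [ 0.60129064  0.24846462]
 [ 0.5448653  -0.05306416]
 [ 0.44704915 -0.02760296]] [0.5235697  0.10871233]
0.10192603090112902 -10.507232770560226
0.30676281245860515 -100.59922135831285
0.10107557856281511 165.4098713914801
0.2995664983164507 79.61029134758483
top 534
scene 1076
```

View pics/topcrop.png

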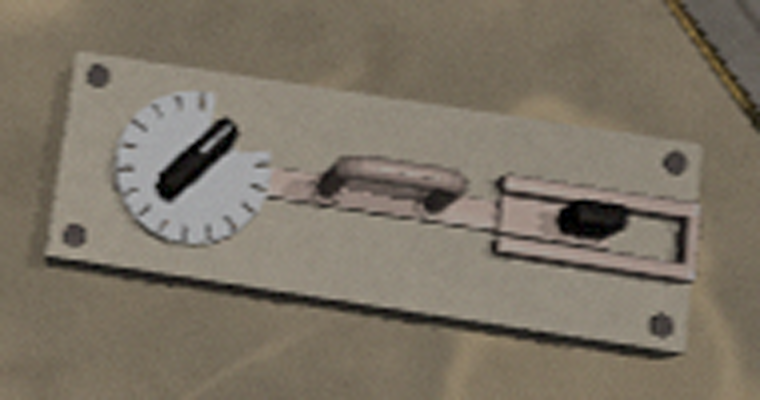

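View pics/scenecrop.png

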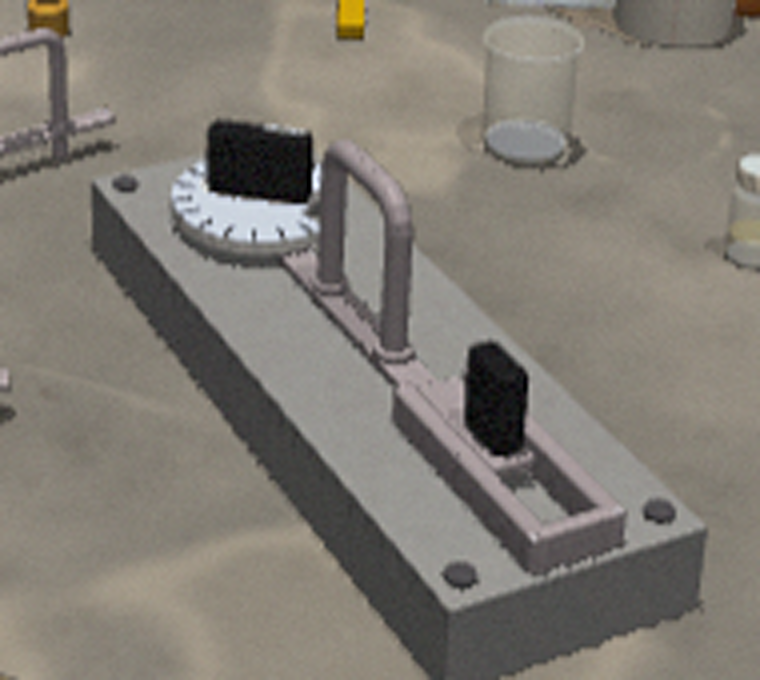

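Run:
```python
from h import *
c=np.load('top0.npy',allow_pickle=True).item(); s=np.load('scene0.npy',allow_pickle=True).item()
f=lambda x,y,z:onz(c,280+(x+.5)/4-.5,180+(y+.5)/4-.5,z)[:2]
A,B,C,D=[f(*q,0.035) for q in((97,75),(675,162),(75,235),(661,325))]
o=(A+B+C+D)/4; y=(A-B+C-D); y/=np.linalg.norm(y); yaw=np.arctan2(-y[0],y[1]); x=np.array([y[1],-y[0]])
print('top',A,B,C,D,o,np.degrees(yaw))
g=lambda u,v,z:onz(s,230+(u+.5)/4-.5,220+(v+.5)/4-.5,z)[:2]
A2,D2,B2=[g(*q,.035) for q in((125,184),(460,574),(659,511))]
print('scene',A2,B2,D2,(np.array(A2)))
for k in (88,0,-88):print(k,o+y*k/1000)
d=f(192,168,.047);print('disc centre',d)
ln=f(235,122,.08)-f(165,193,.08);print('line dir deg rel -y lock', np.degrees(np.arctan2(ln[1],ln[0])-np.arctan2(-y[1],-y[0])))
L=lambda p:((p-o)@x,(p-o)@y)
print('bow ends top', L(f(345,163,.105)),L(f(455,180,.105)))
print('bow ends scene', L(g(340,150,.108)),L(g(400,205,.108)))
print('slide grip', L(f(598,217,.082)),'scene',L(g(495,350,.082)))
for nm in('top','scene'):
    P=np.load(nm+'_pts.npy'); k=P[:,2]>.098
    q=(P[k,:2]-o); print(nm,k.sum(),np.median(q@x),(q@y).min(),(q@y).max(),P[k,2].max())
    k=(P[:,2]<.09)&(P[:,2]>.07)
    for a,b in((.05,.13),(-.13,-.06)):
        q=P[k,:2]-o; yy=q@y; kk=(yy>a)&(yy<b); print(a,kk.sum(),np.median(q[kk]@x),(q[kk]@x).min(),(q[kk]@x).max(),yy[kk].min(),yy[kk].max())
```

```text
top [0.58896914 0.23989554] [ 0.53795356 -0.03250735] [0.51205086 0.25341341] [ 0.46120221 -0.01777974] [0.52504394 0.11075546] -10.613542565764721
scene [0.51206486 0.25499306] [ 0.53852637 -0.03024869] [ 0.46208124 -0.01568333] [0.51206486 0.25499306]
88 [0.54125211 0.19724995]
0 [0.52504394 0.11075546]
-88 [0.50883578 0.02426098]
disc centre [0.54014255 0.1979196 ]
line dir deg rel -y lock 54.07736900663292
bow ends top (np.float64(-8.141601445035138e-05), np.float64(0.026313114865110343)) (np.float64(-0.00022904518514854804), np.float64(-0.022051068981748145))
bow ends scene (np.float64(-0.004930213173054649), np.float64(0.013696014912260943)) (np.float64(-0.004409005191418304), np.float64(-0.030386497533254585))
slide grip (np.float64(-0.0023244869665112796), np.float64(-0.091599385268467)) scene (np.float64(9.325460872931882e-05), np.float64(-0.08961446780495584))
top 184 -0.0017384133875305127 -0.02770282985582119 0.02858103235033155 0.1146812563279794
0.05 161 -0.002456470795677603 -0.0196412118280068 0.016889741092650307 0.07201409949758754 0.10377963543367284
-0.13 104 -0.0018450825307858346 -0.007193884479693331 0.005424595396362829 -0.10616728728273289 -0.08196710920016498
scene 180 -0.003097518764549418 -0.028264338628858444 0.026603529045260338 0.11019224457910748
0.05 190 -0.0021344692403622253 -0.019433024645534137 0.01740666297677407 0.07093785099422578 0.1006352634050902
-0.13 184 -0.003579481277222233 -0.008030365784743013 0.00529149544378029 -0.10611979666393004 -0.08157265984063089
```

```bash
cat >> h.py <<'E'
O=np.array([0.5245,0.1115]); YAW=np.radians(-10.6)
LX=np.array([np.cos(YAW),np.sin(YAW)]); LY=np.array([-np.sin(YAW),np.cos(YAW)])
from scipy.spatial.transform import Rotation as Rn
def pose():
    s=status.sense(); q=s['orientation']; return s,Rn.from_quat([q[1],q[2],q[3],q[0]]).as_matrix()
def delta(lx,ly,z,deg):
    "target TCP in lock frame, tool x angle rel lock x (deg)"
    s,R=pose(); p=np.r_[O+LX*lx+LY*ly,z]; d=R.T@(p-s['position'])*100
    a=np.arctan2(R[1,0],R[0,0]); t=a-(YAW+np.radians(deg)); t=(t+np.pi)%(2*np.pi)-np.pi
    print('shift cm',d.round(2),'turn',round(t,3)); return d,t
def st():
    s,R=pose(); p=s['position']; q=p[:2]-O; a=np.degrees(np.arctan2(R[1,0],R[0,0])-YAW)
    print('t',round(s['time_s'],2),'lock xy',(q@LX).round(4),(q@LY).round(4),'z',p[2].round(4),'ang',a.round(2),'F',s['ft_force'].round(2),'Flock',(s['ft_force'][:2]@LX).round(2),(s['ft_force'][:2]@LY).round(2),'M',s['moment'].round(3),'op',round(s['opening'],4))
E
python3 - <<'E'
from h import *
st(); delta(-.001,-.092,.17,0)
c=np.load('top0.npy',allow_pickle=True).item()
hsv=cv2.cvtColor(c['img'],cv2.COLOR_RGB2GRAY)
m=(hsv<45).astype(np.uint8); m[:, :312]=0;m[:,345:]=0;m[:205]=0;m[238:]=0
pts=np.argwhere(m)[:,::-1].astype(np.float32); w=np.array([onz(c,*p,.08)[:2] for p in pts]); cen=w.mean(0)
u,sv,vt=np.linalg.svd(w-cen); d=vt[0]; print(len(pts),'ax ang vs -LY',(np.degrees(np.arctan2(d[1],d[0])-np.arctan2(-LY[1],-LY[0]))+180)%180,'cen lock',(cen-O)@LX,(cen-O)@LY, sv)
E
```

```text
t 0.1 lock xy -0.3742 0.33 z 0.2306 ang 77.29 F [0.12 0.15 0.5 ] Flock 0.09 0.17 M [-0.012 -0.015 -0.017] op 0.0847
shift cm [-32.95  45.69   6.1 ] turn 1.349
127 ax ang vs -LY 51.099240790761144 cen lock -0.004589332167399825 0.08977353206343804 [0.13803229 0.03929399]
```

Emit:
{"fn": "play_rows", "kwargs": {
  "increments": [
    [1,-2.2,3.0,0,0.13],
    [1,-5.5,7.6,0,0.27],
    [1,-9,12.5,0,0.41],
    [1,-13,18,0,0.55],
    [1,-17,23.5,0,0.7],
    [1,-21,29,0,0.84],
    [1,-25,34.6,1,0.98],
    [1,-28.5,39.5,2,1.12],
    [1,-31.3,43.5,3,1.25],
    [1,-33,45.7,4,1.35]
  ]
}}

```text
time_s: 1.35
position: [0.5079, 0.0186, 0.1907]
orientation: [0.0, 0.995, -0.096, 0.0]
ft_force: [-0.3, 0.9, 0.8]
opening: 0.0854
```

Emit:
{"fn": "play_rows", "kwargs": {
  "increments": [
    [1,0,0,0,0],
    [1,0,0,0,0]
  ]
}}

```text
time_s: 1.6
position: [0.506, 0.0217, 0.191]
orientation: [-0.0, 0.996, -0.093, -0.001]
ft_force: [-0.5, 0.7, 0.6]
opening: 0.0853
```

Run:
```python
from h import *
st(); print(status.sense()['joints']); delta(-.001,-.092,.17,0)
c=cap('wrist'); save(c,'wrist1.png'); print(c['K'],c['R'],-c['R'].T@c['t']); np.save('wrist1.npy',c,allow_pickle=True)
```

```text
t 1.6 lock xy -0.0017 -0.0917 z 0.191 ang -0.02 F [-0.51  0.71  0.64] Flock -0.64 0.61 M [-0.002 -0.006 -0.039] op 0.0853
[-1.03317941e-01  2.79727356e-01 -3.67026147e-01  9.25508470e-01
  4.36272078e-04  1.65282191e+00]
shift cm [0.07 0.03 2.1 ] turn -0.0
[[325.1922621    0.         270.04358769]
 [  0.         325.1922621  206.03168527]
 [  0.           0.           1.        ]] [[ 0.98305686 -0.1832939  -0.00160024]
 [-0.1729911  -0.93061593  0.32253383]
 [-0.06060769 -0.31679227 -0.94655658]] [0.52118529 0.10380593 0.33405192]
```

View pics/wrist1.png

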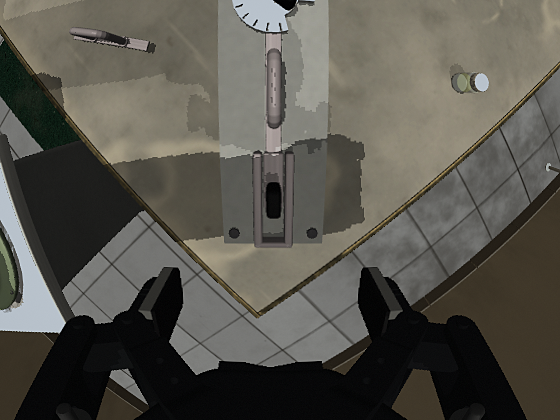

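```bash
cat >> h.py <<'E'
def wray(c,u,v):
    K=c['K']; x=(u-K[0,2])/K[0,0]; y=(v-K[1,2])/K[1,1]; r=np.hypot(x,y)+1e-12
    d=np.array([np.sin(r)*x/r,np.sin(r)*y/r,np.cos(r)]); return c['R'].T@d,-c['R'].T@c['t']
def wonz(c,u,v,z):
    d,o=wray(c,u,v); return o+d*(z-o[2])/d[2]
def lock(p): q=np.array(p)[:2]-O; return np.round([q@LX,q@LY],4)
E
python3 - <<'E'
from h import *
c=np.load('wrist1.npy',allow_pickle=True).item(); save(c,'w1c.png',(215,0,335,260),3)
for q in((234.5,232.5),(311.5,232.5)): print('screw',lock(wonz(c,*q,.035)))
save(c,'w1d.png',(215,140,335,260),5)
E
```

```text
screw [-0.038  -0.1382]
screw [ 0.0395 -0.1382]
```

View pics/w1d.png

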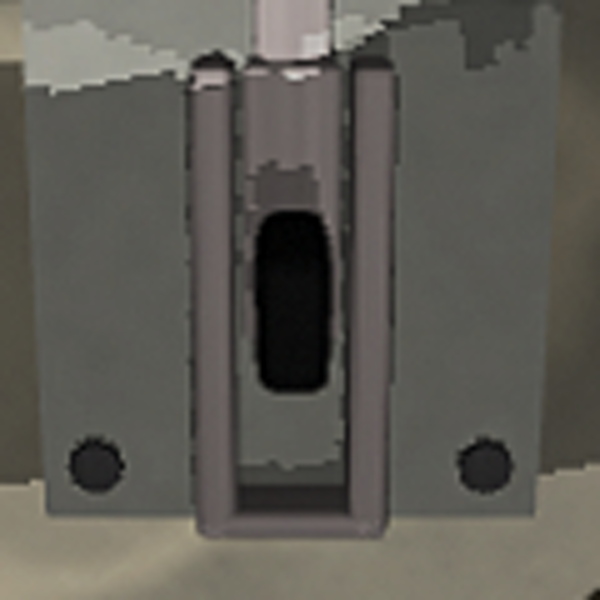

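Run:
```python
from h import *
c=np.load('wrist1.npy',allow_pickle=True).item()
print(lock(wonz(c,273.4,217.5,.082)),lock(wonz(c,273.4,182,.048)),'frame end',lock(wonz(c,273,247,.051)),'rail start',lock(wonz(c,273,152,.05)))
delta(.0,-.090,.058,0)
```

```text
[ 0.0006 -0.1041] [ 0.0008 -0.0826] frame end [ 0.0007 -0.1464] rail start [ 0.0003 -0.0547]
shift cm [ 0.18 -0.13 13.33] turn 0.001
```

Emit:
{"fn": "play_rows", "kwargs": {
  "increments": [
    [1,0.2,0.1,3,0],
    [1,0.2,0.15,7,0],
    [1,0.2,0.15,10.5,0],
    [1,0.2,0.15,12.6,0],
    [1,0.2,0.15,13.3,0],
    [1,0.2,0.15,13.3,0]
  ],
  "grip_force": 30
}}

```text
time_s: 2.4
position: [0.5084, 0.0201, 0.0587]
orientation: [-0.0, 0.996, -0.092, 0.0]
ft_force: [0.6, -0.4, 0.0]
opening: 0.0856
```

Emit:
{"fn": "play_rows", "kwargs": {
  "increments": [
    [0.3,0,0,0,0],
    [0,0,0,0,0],
    [0,0,0,0,0],
    [0,0,0,0,0],
    [0,0,0,0,0],
    [0,0,0,0,0]
  ]
}}

```text
time_s: 3.15
position: [0.5082, 0.0194, 0.0586]
orientation: [0.0, 0.996, -0.093, -0.0]
ft_force: [-2.8, -0.2, 5.6]
opening: 0.0113
```

Run:
```python
from h import *
st(); c=cap('wrist'); save(c,'wrist2.png')
```

```text
t 3.15 lock xy 0.0009 -0.0935 z 0.0586 ang -0.05 F [-2.8 -0.2  5.6] Flock -2.71 -0.71 M [0.09  0.501 0.016] op 0.0113
```

View pics/wrist2.png

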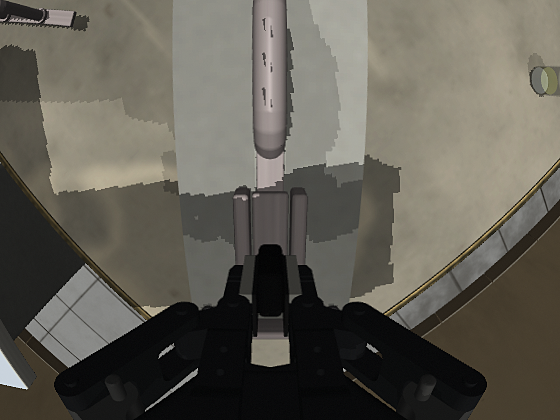

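The wrist view shows the grip (270,280) held between the pads. Now I'll pull it along tool +y to the stop.

Emit:
{"fn": "play_rows", "kwargs": {
  "increments": [
    [0,0,0.4,0,0],
    [0,0,0.9,0,0],
    [0,0,1.4,0,0],
    [0,0,1.9,0,0],
    [0,0,2.3,0,0],
    [0,0,2.7,0,0],
    [0,0,3.0,0,0],
    [0,0,3.0,0,0]
  ]
}}

```text
time_s: 4.2
position: [0.5027, -0.0099, 0.0586]
orientation: [-0.0, 0.996, -0.093, -0.0]
ft_force: [-2.9, 0.6, 5.6]
opening: 0.0113
```

```bash
python3 -c "
from h import *
st()"
```

```text
t 4.2 lock xy 0.0009 -0.1233 z 0.0586 ang -0.06 F [-2.86  0.6   5.58] Flock -2.92 0.06 M [0.265 0.393 0.041] op 0.0113
```

Emit:
{"fn": "play_rows", "kwargs": {
  "increments": [
    [0,0,0.2,0,0],
    [0,0,0.4,0,0],
    [0,0,0.6,0,0],
    [0,0,0.6,0,0]
  ]
}}

```text
time_s: 4.7
position: [0.5019, -0.0144, 0.0586]
orientation: [-0.002, 0.996, -0.092, 0.0]
ft_force: [-0.2, 5.0, 5.7]
opening: 0.0108
```

```bash
python3 -c "
from h import *
st()"
```

```text
t 4.7 lock xy 0.0009 -0.1279 z 0.0586 ang -0.01 F [-0.18  5.    5.73] Flock -1.09 4.88 M [1.041 0.267 0.021] op 0.0108
```

Emit:
{"fn": "play_rows", "kwargs": {
  "increments": [
    [0,0,0.2,0,0],
    [0,0,0.3,0,0],
    [0,0,0.3,0,0]
  ]
}}

```text
time_s: 5.08
position: [0.5018, -0.0145, 0.0586]
orientation: [-0.005, 0.996, -0.092, 0.001]
ft_force: [0.9, 13.6, 4.8]
opening: 0.0118
```

```bash
python3 -c "
from h import *
st()"
```

```text
t 5.08 lock xy 0.0009 -0.1281 z 0.0586 ang 0.08 F [ 0.88 13.64  4.75] Flock -1.64 13.57 M [ 2.596 -0.16  -0.068] op 0.0118
```

Emit:
{"fn": "play_rows", "kwargs": {
  "increments": [
    [0,0,-0.3,0,0],
    [0.4,0,-0.3,0,0],
    [0.8,0,-0.3,0,0],
    [0.8,0,-0.3,0,0],
    [0.8,0,-0.3,-2,0],
    [0.8,0,-0.3,-6,0],
    [0.8,0,-0.3,-11,0]
  ]
}}

```text
time_s: 5.95
position: [0.5008, -0.0161, 0.1686]
orientation: [-0.0, 0.996, -0.093, -0.001]
ft_force: [0.2, -0.8, -0.1]
opening: 0.0685
```

Emit:
{"fn": "play_rows", "kwargs": {
  "increments": [
    [0.8,0,-3,-1,0],
    [0.8,0,-7,-2,0],
    [0.8,0,-10.5,-2,0],
    [0.8,0,-12.5,-2,0],
    [0.8,0,-13,-2,0],
    [0.8,0,-13,-2,0]
  ]
}}

```text
time_s: 6.7
position: [0.5256, 0.1113, 0.1879]
orientation: [0.0, 0.996, -0.093, -0.0]
ft_force: [-0.6, -0.8, -0.0]
opening: 0.0682
```

Run:
```python
from h import *
st(); c=cap('wrist'); save(c,'wrist3.png'); save(c,'w3c.png',(200,20,360,180),4);np.save('wrist3.npy',c,allow_pickle=True)
```

```text
t 6.7 lock xy 0.0011 -0.0 z 0.1879 ang -0.07 F [-0.62 -0.8  -0.  ] Flock -0.46 -0.9 M [-0.019  0.039  0.018] op 0.0682
```

View pics/wrist3.png

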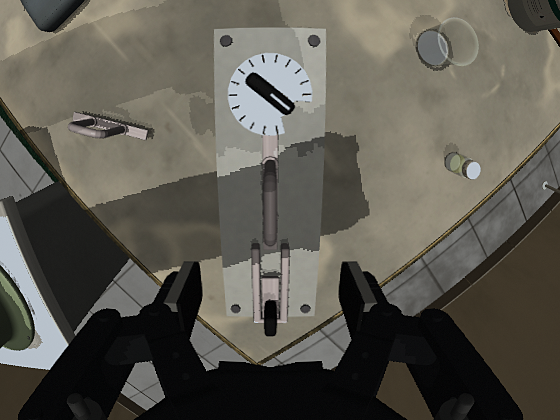

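View pics/w3c.png

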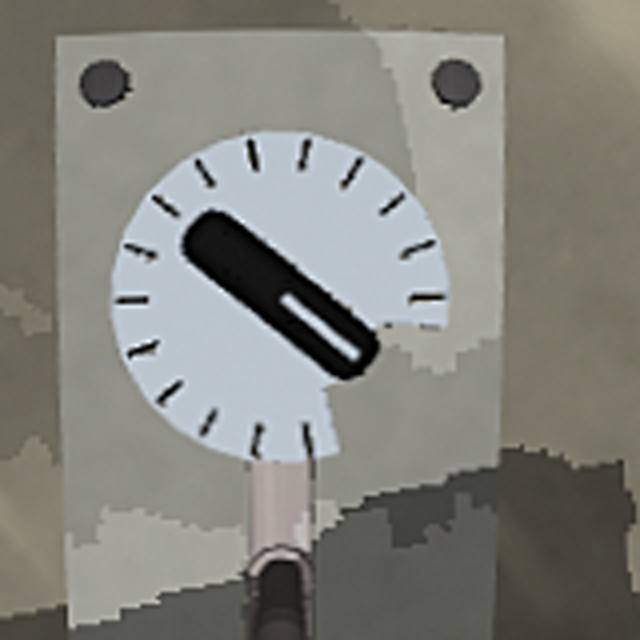

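Run:
```python
from h import *
c=np.load('wrist3.npy',allow_pickle=True).item()
f=lambda x,y,z:lock(wonz(c,200+(x+.5)/4-.5,20+(y+.5)/4-.5,z))
a,b=f(285,295,.08),f(358,357,.08); d=b-a; print('line',np.degrees(np.arctan2(d[0],-d[1])))
a,b=f(200,225,.08),f(362,360,.08); d=b-a; print('bar',np.degrees(np.arctan2(d[0],-d[1])),a,b,(a+b)/2)
ce=f(281,297,.048); print('disc c',ce)
for q in((443,327),(338,457),(427,297),(418,249),(308,437),(258,440)):
    d=f(*q,.048)-np.array([0.0005,.088]); print(q,np.degrees(np.arctan2(d[0],-d[1])),np.linalg.norm(d))
print('screws',f(105,83,.035),f(457,83,.035))
# slide grip
P=None
for q in ((270,335),): print('slide -y top edge',lock(wonz(c,*q,.082)))
delta(.0005,.088,.0545,60)
```

```text
line 49.43266846868984
bar 49.53777250790665 [-0.0147  0.1016] [0.0159 0.0755] [0.0006  0.08855]
disc c [0.0005 0.088 ]
(443, 327) 80.0577802051965 0.03533058165385902
(338, 457) 19.56016957996382 0.03703741351660506
(427, 297) 90.73452103425484 0.031202563997210227
(418, 249) 110.2975697722287 0.031133261955664075
(308, 437) 10.767032302464271 0.031046577911261003
(258, 440) -9.104600865402178 0.03159810120877518
screws [-0.0387  0.1384] [0.0397 0.1384]
slide -y top edge [ 0.0006 -0.1373]
shift cm [-0.07 -8.84 13.34] turn -1.049
```

Emit:
{"fn": "play_rows", "kwargs": {
  "increments": [
    [0.65,0,-1.5,0,-0.15],
    [0.65,0,-4,0,-0.3],
    [0.65,0,-6.5,0,-0.45],
    [0.65,-0.05,-8.3,0,-0.6],
    [0.65,-0.05,-8.8,0,-0.75],
    [0.65,-0.05,-8.8,1,-0.87],
    [0.65,-0.05,-8.8,4,-0.87],
    [0.65,-0.05,-8.8,8,-0.87],
    [0.65,-0.05,-8.8,10,-0.87],
    [0.65,-0.05,-8.8,10,-0.87]
  ]
}}

```text
time_s: 8.0
position: [0.5402, 0.1969, 0.0866]
orientation: [-0.0, 0.942, 0.335, -0.002]
ft_force: [-0.9, 0.3, 0.4]
opening: 0.0559
```

Run:
```python
from h import *
st(); delta(.0005,.0883,.0555,50); c=cap('wrist'); save(c,'wrist4.png'); c=cap('scene'); save(c,'s4.png',(200,150,420,390),3)
```

```text
t 8.0 lock xy -0.0003 0.0868 z 0.0866 ang 49.7 F [-0.88  0.31  0.44] Flock -0.92 0.14 M [-0.018  0.005 -0.001] op 0.0559
shift cm [ 0.18 -0.03  3.11] turn -0.005
```

View pics/wrist4.png

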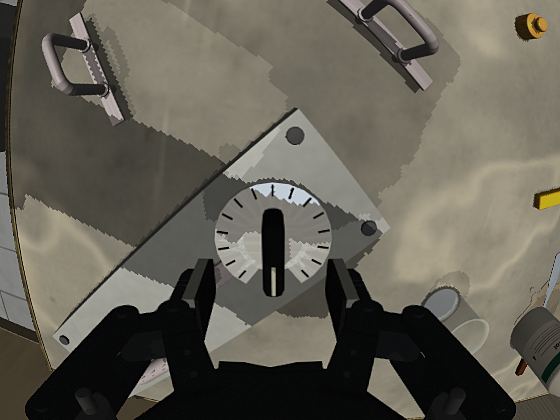

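View pics/s4.png

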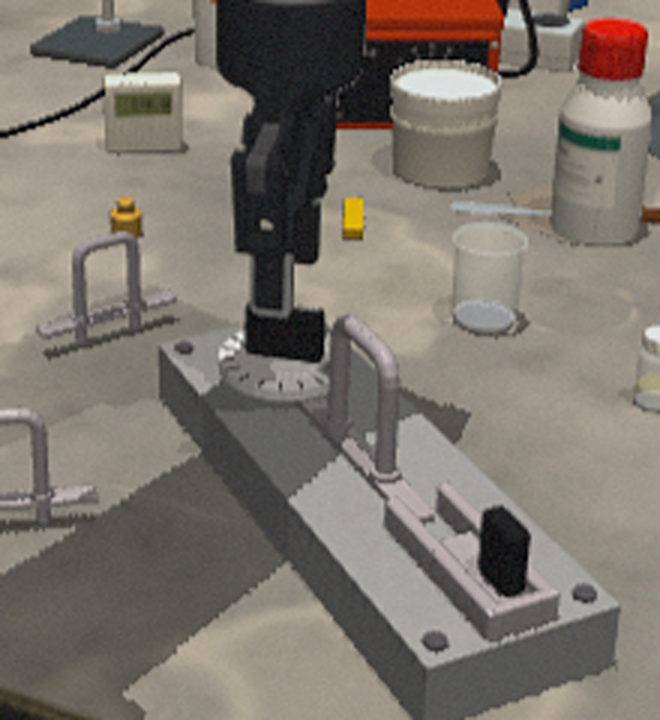

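Emit:
{"fn": "play_rows", "kwargs": {
  "increments": [
    [0.65,0.15,0,1.5,0],
    [0.65,0.15,0,2.7,0],
    [0.65,0.15,0,3.1,0],
    [0.3,0.15,0,3.1,0],
    [0,0.15,0,3.1,0],
    [0,0.15,0,3.1,0],
    [0,0.15,0,3.1,0],
    [0,0.15,0,3.1,0]
  ],
  "grip_force": 45
}}

```text
time_s: 9.1
position: [0.5412, 0.1981, 0.0577]
orientation: [0.001, 0.942, 0.335, -0.002]
ft_force: [-4.7, -3.7, 6.0]
opening: 0.0112
```

```bash
python3 -c "
from h import *
st()"
```

```text
t 9.1 lock xy 0.0005 0.0882 z 0.0577 ang 49.77 F [-4.7  -3.72  5.97] Flock -3.94 -4.52 M [-0.801  1.031  0.049] op 0.0112
```

Emit:
{"fn": "play_rows", "kwargs": {
  "increments": [
    [0,0,0,0,0.08],
    [0,0,0,0,0.17],
    [0,0,0,0,0.26],
    [0,0,0,0,0.35],
    [0,0,0,0,0.44],
    [0,0,0,0,0.52],
    [0,0,0,0,0.6],
    [0,0,0,0,0.68],
    [0,0,0,0,0.75],
    [0,0,0,0,0.75]
  ]
}}

```text
time_s: 10.35
position: [0.5415, 0.1981, 0.0577]
orientation: [0.001, 0.999, -0.033, -0.001]
ft_force: [-3.9, -4.6, 4.5]
opening: 0.011
```

```bash
python3 -c "
from h import *
st()
c=cap('wrist'); save(c,'wrist5.png')"
```

```text
t 10.35 lock xy 0.0008 0.0882 z 0.0577 ang 6.76 F [-3.93 -4.64  4.54] Flock -3.01 -5.29 M [-0.712  0.767 -0.002] op 0.011
```

View pics/wrist5.png

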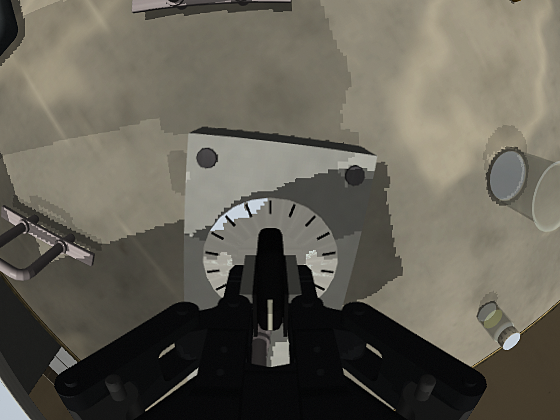

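Bar held and turned with the gripper to about 6.8°. Now the last part, small steps, reading the moment as it goes.

Emit:
{"fn": "play_rows", "kwargs": {
  "increments": [
    [0,0,0,0,0.05],
    [0,0,0,0,0.08]
  ]
}}

```text
time_s: 10.65
position: [0.5415, 0.1981, 0.0577]
orientation: [0.001, 0.997, -0.074, -0.001]
ft_force: [-4.1, -4.0, 4.4]
opening: 0.011
```

```bash
python3 -c "
from h import *
st()"
```

```text
t 10.65 lock xy 0.0008 0.0882 z 0.0577 ang 2.15 F [-4.06 -4.04  4.38] Flock -3.25 -4.72 M [-0.746  0.827 -0.029] op 0.011
```

Emit:
{"fn": "play_rows", "kwargs": {
  "increments": [
    [0,0,0,0,0.03],
    [0,0,0,0,0.04],
    [0,0,0,0,0.04]
  ]
}}

```text
time_s: 11.02
position: [0.5416, 0.1981, 0.0577]
orientation: [0.001, 0.996, -0.093, -0.001]
ft_force: [-3.5, -3.2, 5.4]
opening: 0.011
```

```bash
python3 -c "
from h import *
st()"
```

```text
t 11.03 lock xy 0.0008 0.0883 z 0.0577 ang -0.08 F [-3.52 -3.17  5.39] Flock -2.88 -3.76 M [-0.751  0.813  0.045] op 0.011
```

Moment crosses zero around 0–1°, which fits the notch. I'll release, lift and look.

Emit:
{"fn": "play_rows", "kwargs": {
  "increments": [
    [0.3,0,0,0,0],
    [0.65,0,0,0,0],
    [0.65,0,0,0,0],
    [0.65,0,0,0,0],
    [0.65,0,0,-3,0],
    [0.65,0,0,-8,0],
    [0.65,0,2,-13,0],
    [0.65,0,6,-13,0],
    [0.65,0,8.8,-13,0],
    [0.65,0,8.8,-13,0]
  ]
}}

```text
time_s: 12.28
position: [0.5263, 0.1115, 0.1875]
orientation: [-0.0, 0.996, -0.094, 0.0]
ft_force: [0.6, 0.2, -0.4]
opening: 0.0556
```

Run:
```python
from h import *
st(); c=cap('wrist'); save(c,'wrist6.png',(160,0,380,370),2);save(c,'w6c.png',(200,20,360,180),4);np.save('wrist6.npy',c,allow_pickle=True)
c=cap('top'); save(c,'top6.png',(280,180,470,280),4)
```

```text
t 12.28 lock xy 0.0018 0.0003 z 0.1875 ang -0.21 F [ 0.61  0.17 -0.45] Flock 0.57 0.28 M [ 0.075  0.015 -0.008] op 0.0556
```

View pics/w6c.png

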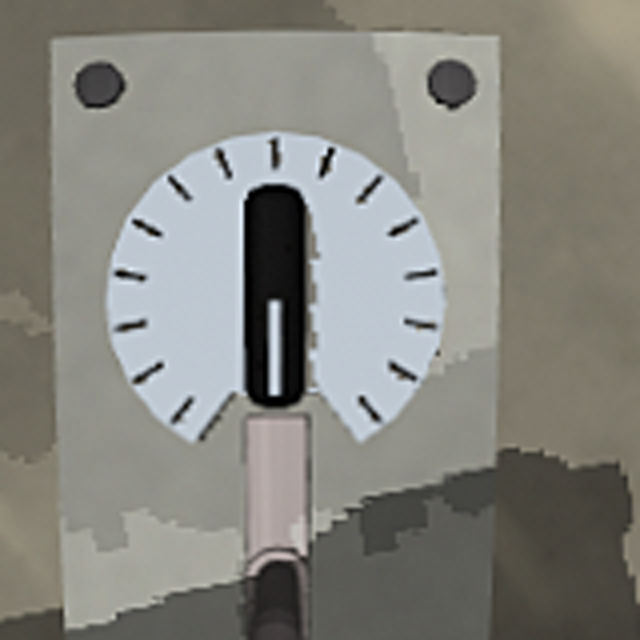

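View pics/wrist6.png

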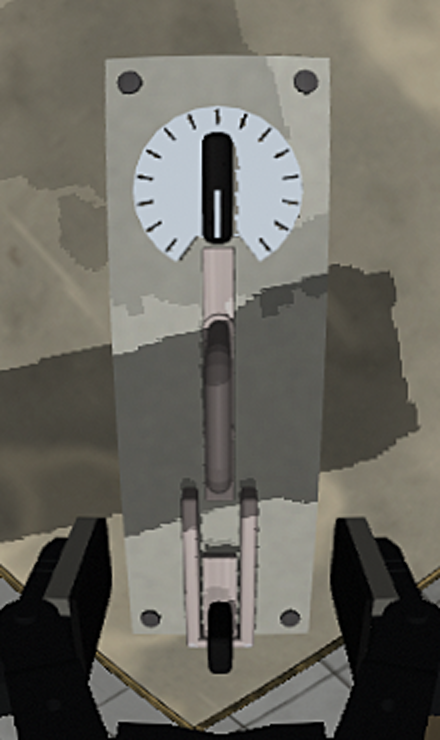

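The dial line (275,345 in the crop) and slot face the shackle, both foot ends are clear, and the slide is at its end. Next is the shackle.

Emit:
{"fn": "play_rows", "kwargs": {
  "increments": [
    [0.65,-0.1,0,2,0],
    [0.65,-0.13,0,5.5,0],
    [0.65,-0.13,0,8.5,0],
    [0.65,-0.13,0,10.1,0],
    [0.4,-0.13,0,10.1,0],
    [0,-0.13,0,10.1,0],
    [0,-0.13,0,10.1,0],
    [0,-0.13,0,10.1,0],
    [0,-0.13,0,10.1,0],
    [0,-0.13,0,10.1,0]
  ],
  "grip_force": 70
}}

```text
time_s: 13.62
position: [0.5264, 0.1133, 0.0876]
orientation: [-0.0, 0.996, -0.093, 0.001]
ft_force: [-1.1, 0.8, 6.2]
opening: 0.008
```

```bash
python3 -c "
from h import *
st()
c=cap('scene'); save(c,'s7.png',(200,150,420,390),3)"
```

```text
t 13.62 lock xy 0.0015 0.0021 z 0.0876 ang -0.06 F [-1.14  0.81  6.23] Flock -1.26 0.58 M [0.17  0.027 0.016] op 0.008
```

View pics/s7.png

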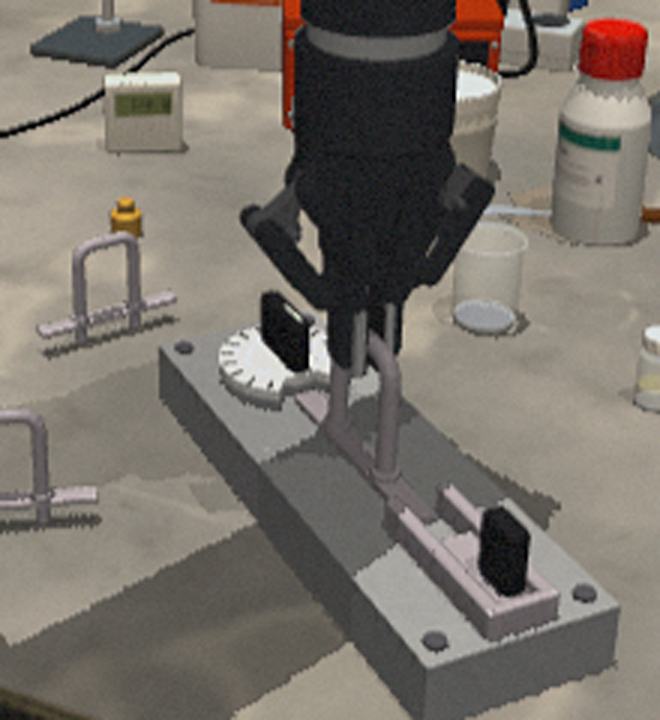

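Emit:
{"fn": "play_rows", "kwargs": {
  "increments": [
    [0,0,0,-0.3,0],
    [0,0,0,-0.7,0],
    [0,0,0,-1.1,0],
    [0,0,0,-1.5,0],
    [0,0,0,-1.5,0]
  ]
}}

```text
time_s: 14.3
position: [0.5254, 0.1131, 0.1016]
orientation: [-0.0, 0.996, -0.093, 0.0]
ft_force: [0.1, -0.1, -3.4]
opening: 0.0075
```

```bash
python3 -c "
from h import *
st()"
```

```text
t 14.3 lock xy 0.0006 0.0017 z 0.1016 ang -0.06 F [ 0.13 -0.07 -3.37] Flock 0.14 -0.05 M [-0.006  0.003 -0.05 ] op 0.0075
```

Emit:
{"fn": "play_rows", "kwargs": {
  "increments": [
    [0,0,0,-0.7,0],
    [0,0,0,-1.7,0],
    [0,0,0,-3.2,0],
    [0,0,0,-5.2,0],
    [0,0,0,-7.4,0],
    [0,0,0,-9.6,0],
    [0,0,0,-11.5,0],
    [0,0,0,-12.8,0],
    [0,0,0,-13.4,0],
    [0,0,0,-13.6,0]
  ]
}}

```text
time_s: 15.55
position: [0.5251, 0.113, 0.2374]
orientation: [0.0, 0.996, -0.093, -0.0]
ft_force: [0.4, 0.1, -2.2]
opening: 0.0076
```

Emit:
{"fn": "play_rows", "kwargs": {
  "increments": [
    [0,0,0,0,0],
    [0,0,0,0,0],
    [0,0,0,0,0],
    [0,0,0,0,0],
    [0,0,0,0,0],
    [0,0,0,0,0]
  ]
}}

```text
time_s: 16.3
position: [0.5252, 0.1131, 0.2373]
orientation: [-0.0, 0.996, -0.093, 0.0]
ft_force: [-0.6, -0.3, -1.9]
opening: 0.0077
```

```bash
python3 -c "
from h import *
st(); print(abs(status.sense()['joint_vel']).max())
c=cap('scene'); save(c,'s8.png',(160,100,420,390),2.7)
c=cap('wrist'); save(c,'w8.png')
c=cap('top'); save(c,'t8.png')"
```

```text
t 16.3 lock xy 0.0004 0.0017 z 0.2373 ang -0.06 F [-0.59 -0.28 -1.9 ] Flock -0.53 -0.39 M [-0.007  0.012  0.003] op 0.0077
0.001892289939942228
```

View pics/s8.png

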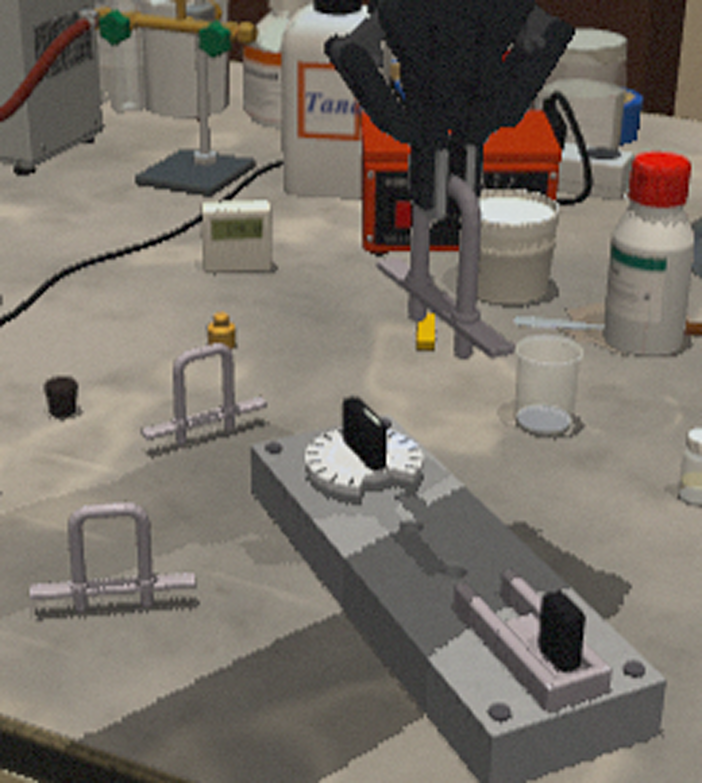

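View pics/w8.png

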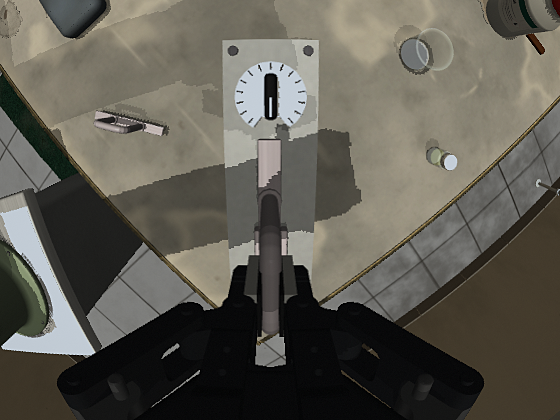

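View pics/t8.png

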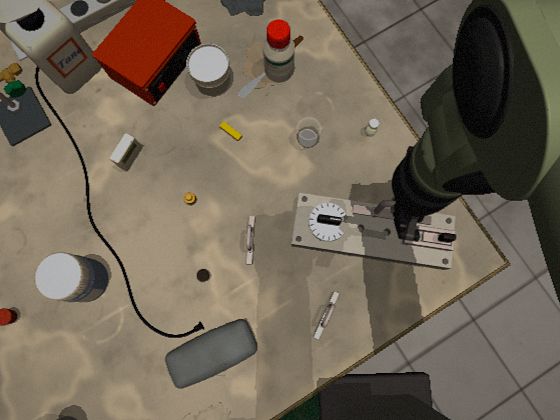

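Run:
```python
from h import *
c=cap('scene'); f=lambda x,y,z:lock(onz(c,160+(x+.5)/2.7-.5,100+(y+.5)/2.7-.5,z))
print(f(380,265,.19),f(510,350,.19))
P=cloud(c); q=P[...,:2]-O; y=q@LY; x=q@LX; z=P[...,2]
k=(abs(x)<.02)&(abs(y)<.075)&(z>.15)&(z<.27)
for a in np.arange(-.07,.07,.014):
    m=k&(y>a)&(y<a+.014)&(z<.2)
    if m.sum()>3: print(round(a,3),m.sum(),'z',np.round(np.percentile(z[m],[5,50,95]),4),'x',np.median(x[m]).round(4))
m=k&(z>.225); print('legs x',np.median(x[m]),y[m].min(),y[m].max())
```

```text
[-0.0101  0.0522] [-0.0004 -0.0678]
-0.07 51 z [0.1846 0.1879 0.1896] x -0.002
-0.056 63 z [0.1851 0.1888 0.1898] x -0.0046
-0.042 119 z [0.1708 0.189  0.1977] x -0.002
-0.028 82 z [0.1704 0.1877 0.1983] x -0.0054
-0.014 44 z [0.1851 0.189  0.1903] x -0.0048
-0.0 54 z [0.1855 0.1887 0.19  ] x -0.0037
0.014 138 z [0.1711 0.1888 0.1983] x -0.0037
0.028 26 z [0.1847 0.1885 0.1919] x -0.0066
0.042 41 z [0.1851 0.1887 0.1898] x -0.0031
0.056 19 z [0.1869 0.1886 0.1895] x -0.0008
legs x -0.0044248518924302595 -0.030606142063134407 0.026123282547105907
```

The foot is level: its height is about 0.188 m along its whole length, 15 cm above where it sat, and over the lock. Handing in.

```bash
python3 -c "
from h import *
st(); print(job.finish_job())"
```

```text
t 16.5 lock xy 0.0004 0.0017 z 0.2373 ang -0.06 F [-0.42 -0.61 -2.66] Flock -0.31 -0.67 M [ 0.06   0.011 -0.047] op 0.0077
the job is handed in; nothing more can be done
None
```

The lock is open and the job is handed in at 16.5 s. The arm is still holding the large shackle, upright over the lock. I took the steps in the order asked:

- **Slide:** I pulled it to its end stop, where it stopped moving and the force rose to about 14 N.
- **Dial:** I turned it clockwise from about +50° to 0. The clicks were hardly felt: the moment only changed sign near 0. I confirmed the angle by camera after letting go, and the white line and slot face the shackle.
- **Shackle:** I lifted it straight out and raised it 15.0 cm.

**Last checks:**
- The foot is level to within about 1 mm along its length, with its underside about 15 cm above where it sat.
- The joints were almost still.
- The slide and dial still looked open in the last pictures.
- The bystanders looked to be where they started; I judged that by eye and did not measure it.

**Disagreements:**
- The slide's grip first measured at about -93 mm, where the description puts it at -88 mm when shut. It may have started slightly open, or my measurement may have been off.
- The dial started halfway between two clicks.
- The scene and top cameras differ by about 2 mm.

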